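# Shut the dust gate behind the chip board with the bent rod

## Task

The dust port behind the low plywood chip board has been left open: take the bent rod from its wooden rest, reach over the board with it and push the gate's red lip away from you until the blade is fully shut. When you feel it seat, keep pressing it home with the rod, firmly but never hard (about 13 N, never over 20 N), for about a second so that it beds into its seal, then lay the rod back in the notches of its rest as you found it. Only the rod may touch the blade; do not knock the board or the dust port, and leave the tools and the wood on the bench where they are.

Things in the scene. Friction and masses are not known exactly. Their poses are not given: they have to be found in the camera images.
- rod: Bent rod, 0.17 kg: green wooden handle 180 long (x), 20 wide (y), 22 tall (z), flat-sided; at its front end (+x) a brass ferrule and a 10 mm thick steel rod that runs on and bends straight down. Origin: handle's centre; +x to the bend, z up. The down leg's axis is at x = +120, its round end at z = -90. Balance near x = +52. It lies level in the rest, the leg hanging 25 above the bench.
- rod_grip (a point): Good grip point on the rod's handle: x = +40 from its centre, midway across, 80 behind the leg's axis. Fingers fit from above between the rest's uprights, x from -25 to +55. Grip hard (100 N or more): a load on the leg turns the rod in the fingers. Axes as the rod's.
- rod_tip (a point): Round lower end of the rod's down leg (radius 5), 80 ahead of and 90 below the grip point. Axes as the rod's.
- rest: Rod rest, fixed: light wooden foot 170 x 90 x 14, two uprights 12 thick at x = -45 and +78, each with a notch whose floor is 104 above the bench and whose cheek tips are at 121; notch 22 wide at the floor, about 30 at the top. Origin on the bench under the handle's place, +x as the lying rod's. The rod lies right with its origin 115 above this origin and the axes alike.
- port: Dust port, fixed behind the chip board: grey 63 mm pipe standing on the bench, aluminium slide gate (housing 110 x 104, 62 to 86 above the bench), on top an elbow with a round suction mouth towards the board (92 wide, front at x = -48, 106 to 198 above the bench). Origin on the bench on the pipe's axis; +x points away from the board, the way the blade closes.
- blade: Steel gate blade with an upturned red lip 74 wide (y), 3 thick, from 72 to 104 above the bench; slides along the port's x only. Origin: middle of the lip's face towards the board, 74 above the bench: in the port's frame at x = -147 to -115 at the start (open), -82 to -68 when shut: packed chips shift the seat, and where it lies in these 14 mm shows only by feel.
- lip_top (a point): Middle of the red lip's upper edge, face towards the board. The blade drags with about 5 N all the way, stays where it is left, and at its seat meets a stiff rubber seal (about 40 N per mm) and goes no farther. Axes as the port's.
- board: Chip board, fixed, moves with the port: plywood 15 thick (x), 400 long (y), dark cap strip 21 thick; top 135 above the bench. Origin on the bench under its middle, at x = -193.5 in the port's frame, axes as the port's; two battens 30 x 22 at its back at y = +-185. Between its cap and the open lip 36 to 68 mm are free for the rod's leg.
- chisel_a: Narrow chisel lying on the bench, 190 long, 20 thick, dark wooden handle; leave alone. Origin on the bench, 90 from the handle's end, +x to the edge.
- chisel_b: Wide chisel, as the narrow one, blade 24 wide; leave alone.
- mallet: Carver's mallet lying on the bench, handle 210 long, steel head 100 x 48; leave alone. Origin on the bench under the handle, +x to the head at x = +75.
- blank: Half-carved wooden block 90 x 70 x 82 on the bench; leave alone. Origin under its centre.
- vice: Red bench vice 140 x 285, 167 tall with a carved piece in its wooden jaws, screwed to the left of the bench; keep clear. Origin on the bench under its middle.
Mind the look-alikes: they are no part of the job. Leave any blue or turquoise look-alike of the rest alone.

How it is judged:
By the outcome, as a careful person would: the job done as asked, in the order asked, and still so for the second after the job is handed in, with the robot touching nothing.
It also fails if it takes over 64 s, if anything falls off the work surface, if the arm or the gripper's body presses on something with over 40 N, if the wrist force passes 120 N, or if a joint passes its speed limit or range.

## Robot

A 6-joint arm with a two-finger parallel gripper is mounted at the origin on the work surface. World frame = base frame: x ahead of the robot, y to its left, z up, the work surface at z = 0. Lengths are in m, angles in rad, forces in N, time in s.
With the tool pointing down it reaches from about 0.325 to 0.85 m from the base axis. Payload 4.4 kg.
Tool frame: the origin (TCP) lies on the mounting face of the last link; the fingertips stand 199 mm ahead of it and the grasp point (between the pads) lies 180 mm ahead of it; z points along the fingers, y is the line along which they close (so a half turn about z gives the same grasp; the last joint's range is limited). The gripper opens to 94 mm and grips with 3 to 60 N. Pads are 16 mm wide; open, the fingers measure 119 mm over their backs; the gripper's body (75 mm by 177 mm) begins 78 mm behind the grasp point.
Start: joints at [1.077, 0.207, 1.542, -0, 1.393, -0.15], TCP at [0.194, 0.541, 0.405] pointing down, gripper open.
Joint ranges: [-2.73, 2.73], [-0.86, 2.22], [0.23, 2.46], [-1.11, 4.25], [0.08, 2.63], [-2.82, 2.82]. Speed limits (rad/s): [2.79, 2.79, 3.14, 3.14, 3.14, 3.14].

## Interface

Orientations are given as a unit quaternion [w, x, y, z].
In Python, from workcell import sensors, imaging, robot gives the robot as it stands.
- The arm moves only by the tool servo_tool, never from a script. Its argument "commands" is a list of rows, each a list of 7 numbers: the shift along the tool's x, y, z in cm, then the turn, a rotation vector about the tool's x, y, z in rad, then the closure, from -1 (fully open) to 1 (shut). In form: [[tx, ty, tz, wx, wy, wz, hand], ...]. A call has 1 to 20 rows; each row is the pose to reach, as a shift and turn from the pose commanded when the call began, along the tool's axes at that moment; what a row does not reach only later rows make up. A row lasts 1/8 s, in which the tool goes at most 62.5 mm and 10.7 degrees, less where a joint would pass 70% of its speed; a pose out of reach is approached as far as the arm can. A call with a gripper value outside its range is refused whole. The fingers move at their own pace and stop on an object; "grip_force" is the grip in N (left out, the last holds). Time passes only in rows, so rows that repeat a pose let the fingers close. It gives the time, the measured TCP pose, the force, the opening and the grip force at its end, in the units of the state.
- sensors.observe(): the state, without advancing time (a new reading comes with each control period).
- imaging.snapshot(name): name is "side" or "top"; returns the picture (420x560x3 uint8, blue, green, red); there is no depth.
- imaging.get_calibration(name): a dict with "fx", "fy", "cx", "cy" (pixels), "dist" ([k1, k2, p1, p2, k3] as OpenCV has them; the pictures are not rectified), "extrinsics" (4x4, takes a point from world to camera coordinates). Camera axes: x right, y up, looking along -z (the intrinsics and any distortion apply to the point x, -y, -z); pixel columns grow to the right and rows downward; lengths in m; the calibration is good to about 2 mm. A picture is of the moment at which its call begins. get_calibration takes no time and is no camera call.
- robot.close_job(): hands the job in; it is judged then, once.
The state is a dict: "time_s": time; "joint_pos": joint angles; "qd": joint speeds; "effort": joint torques, N m; "tcp_pos": TCP position; "orientation": TCP orientation; "ft_force": force on the tool from outside, world axes, zero at the start; "moment": the same for the moment, N m; "grip_width": opening from 0.0 (shut) to 1.0 (fully open); "finger_force": force on a finger pad.
Only numpy, scipy, OpenCV 4.12 (cv2) and the standard library are available. Lean on these libraries where they do the work, as an engineer would, in place of code of your own. Each camera call takes 0.05 s, during which the arm holds its last target. There are 200 camera calls.

## Working session

There is one attempt and no reset: what is moved stays moved. The work goes in short steps, Python scripts to look and compute and a tool call to move; the robot and the scene stay as the last step left them, time stands still between calls to the robot, and variables do not carry over. Pictures are saved under pics/ and viewed, at most 11 in all, crops included, and the job is handed in when it is done.

Besides the shell and the picture viewer there is one more tool, called after ">>>" as name(argument=value, ...) on one line, values as JSON. servo_tool: Moves the arm, as the interface text tells. Its arguments: {"type":"object","properties":{"commands":{"type":"array"},"grip_force":{"type":"number"}},"required":["commands"]}

```bash
mkdir -p pics
python3 - <<'E'
from workcell import sensors, imaging, robot
import cv2
s=sensors.observe();print(s)
for n in("side","top"):
    cv2.imwrite(f"pics/{n}0.png",imaging.snapshot(n)); c=imaging.get_calibration(n);print(n,c)
E
```

```text
{'time_s': 0.0, 'joint_pos': array([ 1.07652593e+00,  2.07410675e-01,  1.54291925e+00,  3.26520714e-05,
        1.39350157e+00, -1.50519295e-01]), 'qd': array([ 1.44898407e-03,  5.05803032e-04, -3.07591734e-03, -6.82439924e-04,
       -4.89009430e-05, -1.40528117e-03]), 'effort': array([-1.17018528e-03, -3.70881271e+01, -2.81413007e+01,  6.96977670e-02,
        3.62902007e-02, -1.68416418e-04]), 'tcp_pos': array([0.19363426, 0.5410401 , 0.40351207]), 'orientation': array([-3.69915164e-04,  1.71033310e-01,  9.85264611e-01, -1.05665683e-03]), 'ft_force': array([-0.7207001 ,  0.54999796, -0.14280884]), 'moment': array([ 0.04262292,  0.01163501, -0.00468965]), 'finger_force': 0.0, 'grip_width': 1.000456154400127}
side {'fx': 530.1906884150596, 'fy': 530.1906884150596, 'cx': 284.44420950359665, 'cy': 203.81933778433904, 'dist': array([-0.04581521,  0.        ,  0.        ,  0.        ,  0.        ]), 'extrinsics': array([[ 0.09622215,  0.995349  , -0.00465466, -0.03359179],
       [-0.68354463,  0.06947732,  0.72659455,  0.24732711],
       [ 0.72353856, -0.06673282,  0.68705072, -1.98267882],
       [ 0.        ,  0.        ,  0.        ,  1.        ]])}
top {'fx': 395.5055981046723, 'fy': 395.5055981046723, 'cx': 281.47744782644463, 'cy': 210.90713947502414, 'dist': array([-0.07092479,  0.        ,  0.        ,  0.        ,  0.        ]), 'extrinsics': array([[ 0.01578466, -0.99973258,  0.01690004, -0.02105411],
       [ 0.98154285,  0.01871481,  0.19032444, -0.50129012],
       [-0.19058982,  0.0135839 ,  0.98157577, -1.14273079],
       [ 0.        ,  0.        ,  0.        ,  1.        ]])}
```

View pics/side0.png

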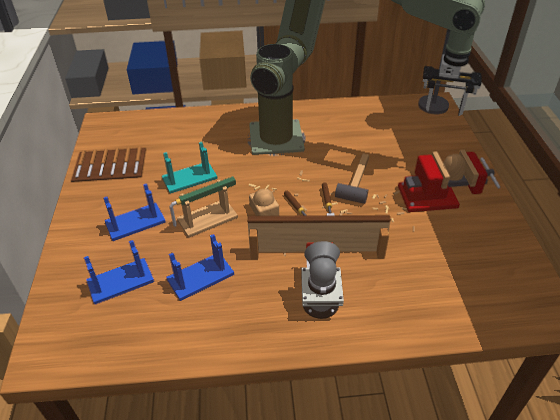

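View pics/top0.png

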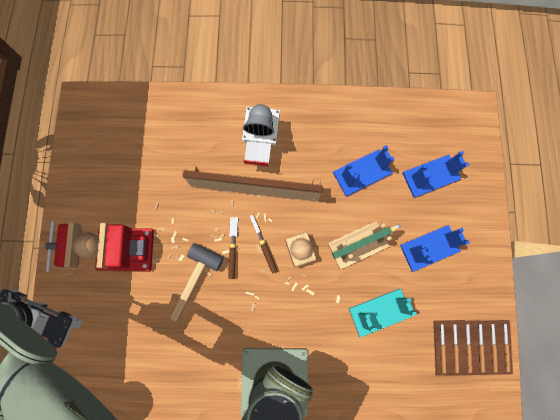

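```bash
cat > h.py <<'E'
import numpy as np, cv2
from workcell import sensors, imaging, robot
def ray(n,p):
    c=imaging.get_calibration(n);K=np.array([[c['fx'],0,c['cx']],[0,c['fy'],c['cy']],[0,0,1]])
    u=cv2.undistortPoints(np.array(p,float).reshape(-1,1,2),K,c['dist']).reshape(-1,2)
    E=c['extrinsics'];R=E[:3,:3];o=-R.T@E[:3,3]
    d=np.c_[u[:,0],-u[:,1],-np.ones(len(u))]@R
    return o,d
def onz(n,p,z):
    o,d=ray(n,p);return o+d*((z-o[2])/d[:,2])[:,None]
def pix(n,P):
    c=imaging.get_calibration(n);K=np.array([[c['fx'],0,c['cx']],[0,c['fy'],c['cy']],[0,0,1]])
    E=c['extrinsics'];q=np.array(P,float).reshape(-1,3)@E[:3,:3].T+E[:3,3];q=q*[1,-1,-1]
    return cv2.projectPoints(q,np.zeros(3),np.zeros(3),K,c['dist'])[0].reshape(-1,2)
def tri(p1,p2,n1='top',n2='side'):
    o1,d1=ray(n1,[p1]);o2,d2=ray(n2,[p2]);d1=d1[0];d2=d2[0]
    s=np.linalg.lstsq(np.c_[d1,-d2],o2-o1,rcond=None)[0]
    a=o1+s[0]*d1;b=o2+s[1]*d2;return (a+b)/2,np.linalg.norm(a-b)
E
python3 - <<'E'
from h import *
t=cv2.imread('pics/top0.png');s=cv2.imread('pics/side0.png')
a=cv2.resize(t[85:275,170:410],None,fx=3.3,fy=3.1,interpolation=cv2.INTER_CUBIC);cv2.imwrite('pics/c1.png',a)
a=cv2.resize(s[160:320,150:410],None,fx=3,fy=3,interpolation=cv2.INTER_CUBIC);cv2.imwrite('pics/c2.png',a)
for n,im,roi in(('top',t,(320,215,420,275)),('side',s,(165,170,260,250))):
    h=cv2.cvtColor(im,cv2.COLOR_BGR2HSV);m=cv2.inRange(h,(40,60,20),(88,255,200))
    k=np.zeros_like(m);x0,y0,x1,y1=roi;k[y0:y1,x0:x1]=m[y0:y1,x0:x1]
    cs=cv2.findContours(k,0,2)[0];c=max(cs,key=cv2.contourArea);print(n,[cv2.contourArea(q) for q in cs],cv2.minAreaRect(c),cv2.boxPoints(cv2.minAreaRect(c)).tolist())
E
```

```text
top [337.0] ((361.66180419921875, 242.3617706298828), (7.014286994934082, 62.84033203125), 65.89776611328125) [[331.5487060546875, 251.99131774902344], [388.9105224609375, 226.32945251464844], [391.77490234375, 232.7322235107422], [334.4130859375, 258.39410400390625]]
side [0.0, 0.0, 0.0, 2.5, 0.0, 0.0, 390.0, 0.0, 0.0, 0.0, 0.0, 0.0, 0.0, 0.0, 0.0, 459.5] ((190.5, 180.5), (21.0, 51.0), 90.0) [[165.0, 170.0], [216.0, 170.0], [216.0, 191.0], [165.0, 191.0]]
```

View pics/c1.png

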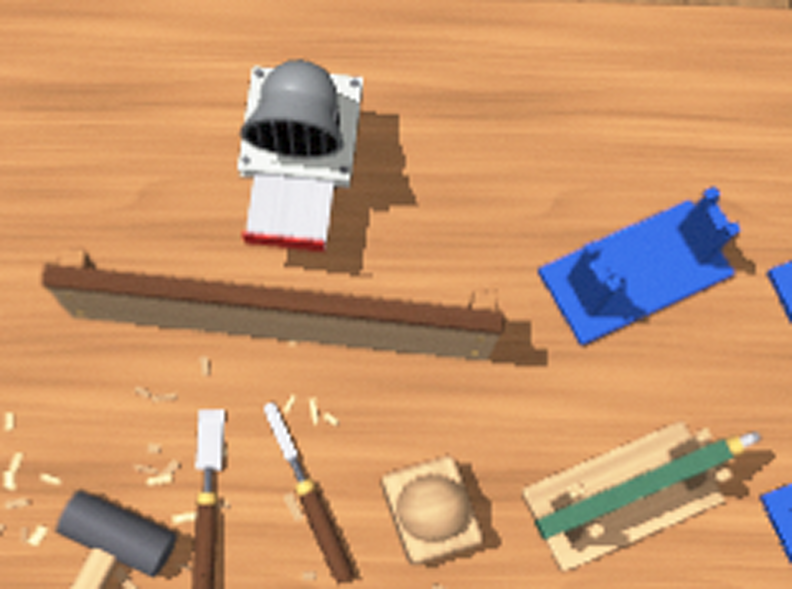

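View pics/c2.png

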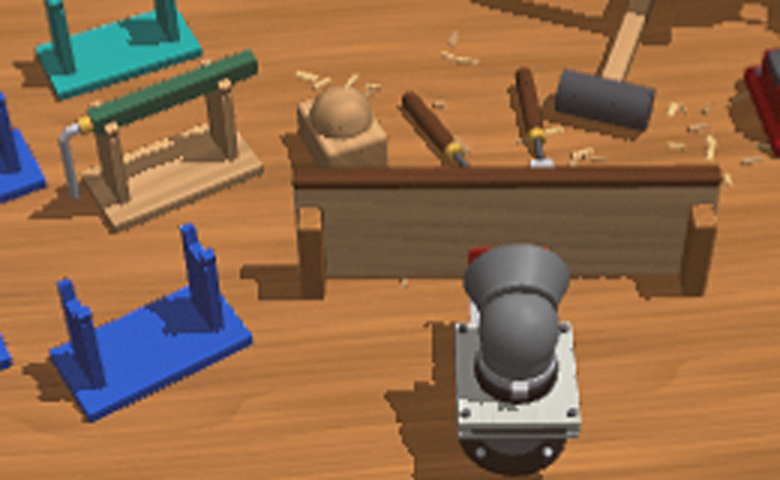

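```bash
cat > m.py <<'E'
from h import *
np.set_printoptions(precision=4,suppress=True)
t=cv2.imread('pics/top0.png')
C=lambda p:[(p[0]/3.3+170-.35,p[1]/3.1+85-.35)]
print('cam',ray('top',[(280,210)])[0])
a=onz('top',[(333,255.2),(390.3,229.5)],.126);print('rod ends',a,np.linalg.norm(a[1]-a[0]),a.mean(0),np.degrees(np.arctan2(*(a[1]-a[0])[[1,0]])))
# red lip
h=cv2.cvtColor(t,cv2.COLOR_BGR2HSV);m=cv2.inRange(h,(0,150,90),(8,255,255))|cv2.inRange(h,(172,150,90),(180,255,255))
k=np.zeros_like(m);k[150:175,235:280]=m[150:175,235:280]
ys,xs=np.nonzero(k);print(list(zip(xs,ys)))
print('lip',cv2.boxPoints(cv2.minAreaRect(np.c_[xs,ys].astype(np.float32))))
l=onz('top',[(244.0,161.2),(268.4,164.2)],.104);print(l,np.linalg.norm(l[1]-l[0]))
def brd(px):
    p=onz('top',px,.135);return p
p=brd([C((43,277))[0],C((503,321))[0]]);print('board',p,np.linalg.norm(p[1]-p[0]),p.mean(0),np.degrees(np.arctan2(*(p[0]-p[1])[[1,0]]))-90)
q=onz('top',[C(c)[0] for c in((252,66),(362,78),(349,186),(238,173))],.086);print('hous',q,q.mean(0),[np.linalg.norm(q[i]-q[i-1]) for i in range(4)])
E
python3 m.py
```

```text
cam [0.2746 0.0039 1.2174]
rod ends [[ 0.3646 -0.1556  0.126 ]
 [ 0.439  -0.3184  0.126 ]] 0.17903527751941672 [ 0.4018 -0.237   0.126 ] -65.41532842977696
[(np.int64(243), np.int64(160)), (np.int64(244), np.int64(160)), (np.int64(243), np.int64(161)), (np.int64(244), np.int64(161)), (np.int64(245), np.int64(161)), (np.int64(246), np.int64(161)), (np.int64(247), np.int64(161)), (np.int64(248), np.int64(161)), (np.int64(249), np.int64(161)), (np.int64(250), np.int64(161)), (np.int64(251), np.int64(161)), (np.int64(252), np.int64(161)), (np.int64(253), np.int64(161)), (np.int64(244), np.int64(162)), (np.int64(245), np.int64(162)), (np.int64(246), np.int64(162)), (np.int64(247), np.int64(162)), (np.int64(248), np.int64(162)), (np.int64(249), np.int64(162)), (np.int64(250), np.int64(162)), (np.int64(251), np.int64(162)), (np.int64(252), np.int64(162)), (np.int64(253), np.int64(162)), (np.int64(254), np.int64(162)), (np.int64(255), np.int64(162)), (np.int64(256), np.int64(162)), (np.int64(257), np.int64(162)), (np.int64(258), np.int64(162)), (np.int64(259), np.int64(162)), (np.int64(260),
[... 1496 characters left out ...]
64(264), np.int64(165)), (np.int64(265), np.int64(165)), (np.int64(266), np.int64(165)), (np.int64(267), np.int64(165)), (np.int64(267), np.int64(166))]
lip [[242.6308 162.9539]
 [243.0462 159.6308]
 [267.4154 162.6769]
 [267.0001 166.    ]]
[[0.6375 0.101  0.104 ]
 [0.6297 0.0291 0.104 ]] 0.07234282522336803
board [[ 0.5862  0.2713  0.135 ]
 [ 0.5523 -0.1249  0.135 ]] 0.3976436296725464 [0.5693 0.0732 0.135 ] -4.8868216675587774
hous [[ 0.8221  0.1028  0.086 ]
 [ 0.8114 -0.0002  0.086 ]
 [ 0.6976  0.0097  0.086 ]
 [ 0.7089  0.1116  0.086 ]] [0.76  0.056 0.086] [np.float64(0.11356054576979781), np.float64(0.10361847350079342), np.float64(0.11428060158585425), np.float64(0.10253015618367577)]
```

```bash
cat >> h.py <<'E'
from scipy.spatial.transform import Rotation as Rn
def Rdown(azdeg):
    a=np.radians(azdeg);x=np.array([np.cos(a),np.sin(a),0]);z=np.array([0,0,-1.]);return Rn.from_matrix(np.c_[x,np.cross(z,x),z])
def rows(*wp):
    """wp: (tcp xyz, azimuth of tool x in deg) -> shift cm + rotvec in tool axes from the current pose"""
    s=sensors.observe();q=s['orientation'];R0=Rn.from_quat([q[1],q[2],q[3],q[0]]);p0=s['tcp_pos']
    for p,az in wp:
        print(np.round(np.r_[R0.inv().apply(np.array(p)-p0)*100,(R0.inv()*Rdown(az)).as_rotvec()],3).tolist())
    print('t',round(s['time_s'],2),'tcp',p0.round(4),'F',s['ft_force'].round(1),'grip',s['grip_width'],'j6',s['joint_pos'][5])
ROD=np.array([.4018,-.237]);RY=-65.4;PORT=np.array([.761,.0565]);PY=-4.9
def rodpt(x,y=0): a=np.radians(RY);return ROD+x*np.array([np.cos(a),np.sin(a)])+y*np.array([-np.sin(a),np.cos(a)])
def portpt(x,y=0): a=np.radians(PY);return PORT+x*np.array([np.cos(a),np.sin(a)])+y*np.array([-np.sin(a),np.cos(a)])
E
python3 -c "
from h import *
g=rodpt(.048);rows(([.5,.15,.46],137),([*g,.40],RY+180),([*g,.30],RY+180))"
```

```text
[-42.02, -26.503, -5.598, -0.002, 0.0, 0.407]
[-49.174, -69.672, 0.486, -0.002, 0.001, 0.798]
[-49.177, -69.652, 10.486, -0.002, 0.001, 0.798]
t 0.1 tcp [0.1937 0.5411 0.4036] F [ 0.  -0.4  0.2] grip 1.0002711646316014 j6 -0.15048422227082017
```

>>> servo_tool(commands=[[-42,-26.5,-5.6,0,0,0.4,-1],[-42,-26.5,-5.6,0,0,0.4,-1],[-42,-26.5,-5.6,0,0,0.4,-1],[-42,-26.5,-5.6,0,0,0.4,-1],[-42,-26.5,-5.6,0,0,0.4,-1],[-42,-26.5,-5.6,0,0,0.4,-1],[-42,-26.5,-5.6,0,0,0.4,-1],[-42,-26.5,-5.6,0,0,0.4,-1],[-49.2,-69.7,0.5,0,0,0.8,-1],[-49.2,-69.7,0.5,0,0,0.8,-1],[-49.2,-69.7,0.5,0,0,0.8,-1],[-49.2,-69.7,0.5,0,0,0.8,-1],[-49.2,-69.7,0.5,0,0,0.8,-1],[-49.2,-69.7,0.5,0,0,0.8,-1],[-49.2,-69.7,0.5,0,0,0.8,-1],[-49.2,-69.7,0.5,0,0,0.8,-1],[-49.2,-69.7,0.5,0,0,0.8,-1],[-49.2,-69.7,0.5,0,0,0.8,-1],[-49.2,-69.7,0.5,0,0,0.8,-1]])

```text
time_s: 2.48
tcp_pos: [0.4226, -0.2793, 0.3999]
orientation: [0.0, 0.54, 0.842, 0.0]
ft_force: [0.3, -0.8, 0.3]
grip_width: 0.999
finger_force: 0.0
```

Run:
```python
from h import *
g=rodpt(.048);rows(([*g,.33],RY+180),([*g,.30],RY+180))
for n,c in(('top',(360,240)),('side',(215,190))):
    im=imaging.snapshot(n);cv2.imwrite(f'pics/{n}1.png',im)
    x,y=c;a=im[y-50:y+60,x-66:x+66].copy()
    cv2.imwrite(f'pics/{n}1c.png',cv2.resize(a,None,fx=3,fy=3,interpolation=cv2.INTER_CUBIC))
a=np.hstack([cv2.imread('pics/top1c.png'),cv2.imread('pics/side1c.png')]);cv2.imwrite('pics/v1.png',a)
```

```text
[-0.088, -0.131, 6.994, 0.0, 0.0, 0.0]
[-0.087, -0.132, 9.994, 0.0, 0.0, 0.0]
t 2.48 tcp [ 0.4226 -0.2793  0.3999] F [ 0.3 -0.8  0.3] grip 0.9988507391503765 j6 -1.1845018320875809
```

View pics/v1.png

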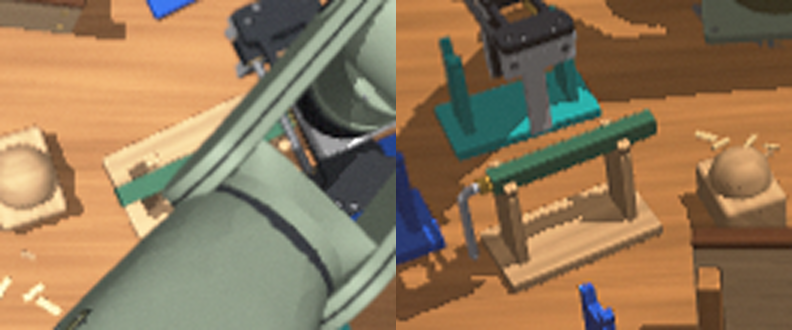

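Run:
```python
from h import *
im=cv2.imread('pics/side0.png');h=cv2.cvtColor(im,cv2.COLOR_BGR2HSV);m=cv2.inRange(h,(40,60,20),(78,255,140));k=0*m;k[172:212,178:245]=m[172:212,178:245]
c=max(cv2.findContours(k,0,2)[0],key=cv2.contourArea);print(cv2.contourArea(c),cv2.boundingRect(c),cv2.minAreaRect(c),cv2.convexHull(c)[:,0].tolist())
P=[[*rodpt(x,y),z] for x in(-.09,.09) for y in(-.01,.01) for z in(.104,.126)]
q=pix('side',P);print(q.round(1).tolist());hh=cv2.minAreaRect(q.astype(np.float32));print(hh)
```

```text
390.0 (179, 177, 57, 27) ((207.28814697265625, 190.13262939453125), (8.60507869720459, 57.82939910888672), 69.71744537353516) [[233, 177], [234, 179], [235, 182], [235, 183], [234, 184], [232, 185], [227, 187], [201, 197], [193, 200], [190, 201], [183, 203], [182, 203], [179, 197], [179, 196], [225, 179], [231, 177]]
[[233.3, 181.6], [232.8, 176.2], [236.2, 185.3], [235.7, 179.8], [179.1, 201.7], [178.1, 196.2], [181.6, 205.7], [180.6, 200.2]]
((207.44598388671875, 190.83682250976562), (10.07837200164795, 60.676639556884766), 69.8773193359375)
```

>>> servo_tool(commands=[[-0.1,-0.1,6,0,0,0,-1],[-0.1,-0.1,6,0,0,0,-1],[-0.1,-0.1,10,0,0,0,-1],[-0.1,-0.1,10,0,0,0,-1],[-0.1,-0.1,10,0,0,0,-1],[-0.1,-0.1,10,0,0,0,-1]])

```text
time_s: 3.32
tcp_pos: [0.4224, -0.2826, 0.302]
orientation: [0.002, 0.541, 0.841, -0.0]
ft_force: [0.6, 0.8, 0.5]
grip_width: 1.001
finger_force: 0.0
```

>>> servo_tool(commands=[[0,0,0,0,0,0,1],[0,0,0,0,0,0,1],[0,0,0,0,0,0,1],[0,0,0,0,0,0,1],[0,0,0,0,0,0,1],[0,0,0,0,0,0,1],[0,0,0,0,0,0,1],[0,0,0,0,0,0,1]], grip_force=100)

```text
time_s: 4.32
tcp_pos: [0.4216, -0.282, 0.2996]
orientation: [0.0, 0.541, 0.841, 0.0]
ft_force: [-0.7, 0.1, -0.1]
grip_width: 0.208
finger_force: 60.0
```

```bash
python3 -c "
from h import *
p=sensors.observe()['tcp_pos'];a=portpt(-.226)
rows(([*p[:2],.33],RY+180),([*p[:2],.46],RY+180),([*a,.46],PY+180))"
```

```text
[0.0, 0.0, -3.037, 0.0, -0.0, -0.002]
[0.0, 0.001, -16.037, 0.0, -0.0, -0.002]
[27.84, 25.213, -16.034, 0.0, 0.0, -1.058]
t 4.33 tcp [ 0.4216 -0.282   0.2996] F [-0.7  0.1 -0.1] grip 0.20830215391531703 j6 -1.1872998676469182
```

>>> servo_tool(commands=[[0,0,-1,0,0,0,1],[0,0,-3,0,0,0,1],[0,0,-7,0,0,0,1],[0,0,-11,0,0,0,1],[0,0,-16,0,0,0,1],[0,0,-16,0,0,0,1]])

```text
time_s: 5.08
tcp_pos: [0.4224, -0.2827, 0.4652]
orientation: [0.005, 0.541, 0.841, -0.001]
ft_force: [-0.2, -0.5, -1.7]
grip_width: 0.21
finger_force: 60.0
```

>>> servo_tool(commands=[[4,3.6,0,0,0,-0.15,1],[8,7.2,0,0,0,-0.3,1],[12,10.8,0,0,0,-0.45,1],[16,14.4,0,0,0,-0.6,1],[20,18,0,0,0,-0.75,1],[24,21.6,0,0,0,-0.9,1],[27.8,25.2,0,0,0,-1.058,1],[27.8,25.2,0,0,0,-1.058,1],[27.8,25.2,0,0,0,-1.058,1],[27.8,25.2,0,0,0,-1.058,1],[27.8,25.2,0,0,0,-1.058,1],[27.8,25.2,0,0,0,-1.058,1]])

```text
time_s: 6.58
tcp_pos: [0.5358, 0.0746, 0.4598]
orientation: [0.0, 0.044, 0.999, -0.0]
ft_force: [0.6, -0.5, -0.7]
grip_width: 0.209
finger_force: 60.0
```

Run:
```python
from h import *
a=portpt(-.226);rows(([*a,.46],PY+180),([*a,.343],PY+180))
im=[imaging.snapshot(n) for n in('top','side')]
for n,i in zip(('top','side'),im): cv2.imwrite(f'pics/{n}2.png',i)
v=[cv2.resize(i[y:y+130,x:x+130],(390,390),interpolation=cv2.INTER_CUBIC) for i,x,y in((im[0],195,95),(im[1],255,140))]
cv2.imwrite('pics/v2.png',np.hstack(v))
l=portpt(-.154);print([pix(n,[*l,z]).round(1).tolist() for n in('top','side') for z in(.185,.275)])
```

```text
[0.005, 0.125, -0.019, -0.0, 0.0, -0.002]
[0.009, 0.125, 11.681, -0.0, 0.0, -0.002]
t 6.58 tcp [0.5358 0.0746 0.4598] F [ 0.6 -0.5 -0.7] grip 0.208971068409194 j6 -1.505139488024076
[[[252.9, 162.6]], [[250.9, 151.5]], [[319.3, 214.5]], [[320.7, 189.5]]]
```

View pics/v2.png

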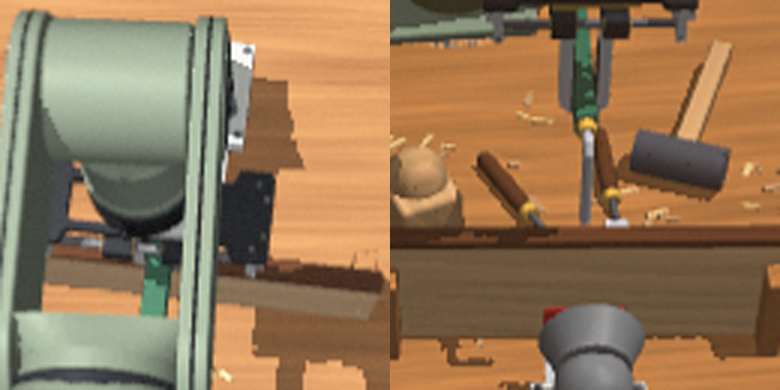

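>>> servo_tool(commands=[[0,0.1,3,0,0,0,1],[0,0.1,6,0,0,0,1],[0,0.1,9,0,0,0,1],[0,0.1,11,0,0,0,1],[0,0.1,11.7,0,0,0,1],[0,0.1,11.7,0,0,0,1],[0,0.1,11.7,0,0,0,1],[0,0.1,11.7,0,0,0,1]])

```text
time_s: 7.68
tcp_pos: [0.5363, 0.0764, 0.3438]
orientation: [0.001, 0.043, 0.999, 0.0]
ft_force: [0.7, 0.2, -2.0]
grip_width: 0.204
finger_force: 60.0
```

Run:
```python
from h import *
rows(([*portpt(-.226),.343],PY+180),([*portpt(-.196),.343],PY+180));print(sensors.observe()['moment'])
```

```text
[0.046, -0.062, 0.081, 0.0, 0.002, -0.0]
[-2.954, -0.061, 0.088, 0.0, 0.002, -0.0]
t 7.67 tcp [0.5363 0.0764 0.3438] F [ 0.7  0.2 -2. ] grip 0.2037307474326098 j6 -1.5033554143344243
[ 0.05499732  0.00079793 -0.00316948]
```

>>> servo_tool(commands=[[-0.5,0,0,0,0,0,1],[-1,0,0,0,0,0,1],[-1.5,0,0,0,0,0,1],[-1.8,0,0,0,0,0,1],[-2.1,0,0,0,0,0,1],[-2.4,0,0,0,0,0,1],[-2.7,0,0,0,0,0,1],[-3,0,0,0,0,0,1],[-3.3,0,0,0,0,0,1],[-3.6,0,0,0,0,0,1]])

```text
time_s: 8.93
tcp_pos: [0.5709, 0.0734, 0.3424]
orientation: [-0.002, 0.043, 0.999, -0.0]
ft_force: [-5.2, 0.3, 2.6]
grip_width: 0.204
finger_force: 60.0
```

>>> servo_tool(commands=[[-0.3,0,0,0,0,0,1],[-0.6,0,0,0,0,0,1],[-0.9,0,0,0,0,0,1],[-1.2,0,0,0,0,0,1],[-1.5,0,0,0,0,0,1],[-1.8,0,0,0,0,0,1],[-1.8,0,0,0,0,0,1]])

```text
time_s: 9.8
tcp_pos: [0.5891, 0.0718, 0.3424]
orientation: [-0.002, 0.043, 0.999, -0.0]
ft_force: [-5.0, 0.7, 1.7]
grip_width: 0.206
finger_force: 60.0
```

Run:
```python
from h import *
rows(([*portpt(-.16),.343],PY+180));print(sensors.observe()['moment'])
im=[imaging.snapshot(n) for n in('top','side')]
v=[cv2.resize(i[y:y+130,x:x+130],(390,390),interpolation=cv2.INTER_CUBIC) for i,x,y in((im[0],195,95),(im[1],255,170))]
cv2.imwrite('pics/v3.png',np.hstack(v))
```

```text
[-1.259, -0.055, -0.067, -0.0, -0.003, -0.0]
t 9.8 tcp [0.5891 0.0718 0.3424] F [-5.   0.7  1.7] grip 0.20568634183987555 j6 -1.5094572000001245
[ 0.04948731  0.99667471 -0.03514829]
```

View pics/v3.png

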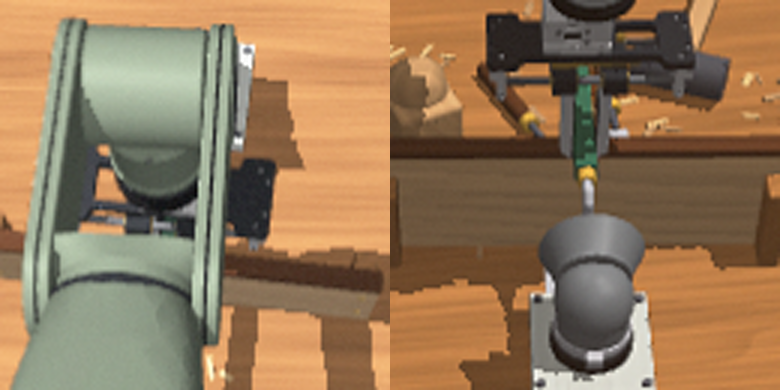

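>>> servo_tool(commands=[[-0.1,0,0,0,0,0,1],[-0.2,0,0,0,0,0,1],[-0.3,0,0,0,0,0,1],[-0.4,0,0,0,0,0,1],[-0.5,0,0,0,0,0,1],[-0.6,0,0,0,0,0,1],[-0.7,0,0,0,0,0,1],[-0.8,0,0,0,0,0,1],[-0.9,0,0,0,0,0,1],[-1.0,0,0,0,0,0,1]])

```text
time_s: 11.15
tcp_pos: [0.599, 0.0709, 0.3424]
orientation: [-0.001, 0.043, 0.999, -0.0]
ft_force: [-5.0, 0.4, 0.8]
grip_width: 0.204
finger_force: 60.0
```

>>> servo_tool(commands=[[-0.05,0,0,0,0,0,1],[-0.1,0,0,0,0,0,1],[-0.15,0,0,0,0,0,1]])

```text
time_s: 11.52
tcp_pos: [0.6006, 0.0708, 0.3424]
orientation: [-0.001, 0.043, 0.999, -0.0]
ft_force: [-5.5, 0.4, 1.7]
grip_width: 0.212
finger_force: 60.0
```

>>> servo_tool(commands=[[-0.05,0,0,0,0,0,1],[-0.1,0,0,0,0,0,1],[-0.15,0,0,0,0,0,1]])

```text
time_s: 11.9
tcp_pos: [0.602, 0.0706, 0.3424]
orientation: [-0.001, 0.043, 0.999, -0.0]
ft_force: [-5.1, -0.1, 2.2]
grip_width: 0.209
finger_force: 60.0
```

>>> servo_tool(commands=[[-0.05,0,0,0,0,0,1],[-0.1,0,0,0,0,0,1]])

```text
time_s: 12.15
tcp_pos: [0.603, 0.0705, 0.3424]
orientation: [-0.001, 0.043, 0.999, -0.0]
ft_force: [-4.5, -1.6, 1.7]
grip_width: 0.202
finger_force: 60.0
```

>>> servo_tool(commands=[[-0.05,0,0,0,0,0,1],[-0.1,0,0,0,0,0,1]])

```text
time_s: 12.4
tcp_pos: [0.604, 0.0704, 0.3424]
orientation: [-0.001, 0.043, 0.999, -0.0]
ft_force: [-5.3, -0.3, 1.9]
grip_width: 0.21
finger_force: 60.0
```

>>> servo_tool(commands=[[-0.05,0,0,0,0,0,1],[-0.1,0,0,0,0,0,1]])

```text
time_s: 12.65
tcp_pos: [0.605, 0.0704, 0.3424]
orientation: [-0.001, 0.043, 0.999, -0.0]
ft_force: [-4.2, 0.7, 1.0]
grip_width: 0.208
finger_force: 60.0
```

>>> servo_tool(commands=[[-0.05,0,0,0,0,0,1],[-0.1,0,0,0,0,0,1]])

```text
time_s: 12.9
tcp_pos: [0.606, 0.0703, 0.3424]
orientation: [-0.001, 0.043, 0.999, -0.0]
ft_force: [-4.8, -0.0, 1.9]
grip_width: 0.203
finger_force: 60.0
```

>>> servo_tool(commands=[[-0.05,0,0,0,0,0,1],[-0.1,0,0,0,0,0,1]])

```text
time_s: 13.15
tcp_pos: [0.607, 0.0702, 0.3423]
orientation: [-0.001, 0.043, 0.999, -0.0]
ft_force: [-4.3, -0.6, 1.3]
grip_width: 0.208
finger_force: 60.0
```

>>> servo_tool(commands=[[-0.05,0,0,0,0,0,1],[-0.1,0,0,0,0,0,1]])

```text
time_s: 13.4
tcp_pos: [0.608, 0.0701, 0.3424]
orientation: [-0.001, 0.043, 0.999, -0.0]
ft_force: [-6.0, -0.5, 1.9]
grip_width: 0.211
finger_force: 60.0
```

>>> servo_tool(commands=[[-0.05,0,0,0,0,0,1],[-0.1,0,0,0,0,0,1]])

```text
time_s: 13.65
tcp_pos: [0.609, 0.07, 0.3424]
orientation: [-0.001, 0.043, 0.999, -0.0]
ft_force: [-5.6, -0.5, 2.1]
grip_width: 0.212
finger_force: 60.0
```

>>> servo_tool(commands=[[-0.05,0,0,0,0,0,1],[-0.1,0,0,0,0,0,1]])

```text
time_s: 13.9
tcp_pos: [0.61, 0.0699, 0.3424]
orientation: [-0.001, 0.043, 0.999, -0.0]
ft_force: [-5.2, -1.0, 1.7]
grip_width: 0.205
finger_force: 60.0
```

>>> servo_tool(commands=[[-0.05,0,0,0,0,0,1],[-0.1,0,0,0,0,0,1]])

```text
time_s: 14.15
tcp_pos: [0.611, 0.0698, 0.3424]
orientation: [-0.001, 0.043, 0.999, -0.0]
ft_force: [-4.7, -0.4, 2.5]
grip_width: 0.207
finger_force: 60.0
```

>>> servo_tool(commands=[[-0.05,0,0,0,0,0,1],[-0.1,0,0,0,0,0,1]])

```text
time_s: 14.4
tcp_pos: [0.612, 0.0697, 0.3424]
orientation: [-0.001, 0.043, 0.999, -0.0]
ft_force: [-5.2, -0.5, 1.2]
grip_width: 0.209
finger_force: 60.0
```

>>> servo_tool(commands=[[-0.05,0,0,0,0,0,1],[-0.1,0,0,0,0,0,1]])

```text
time_s: 14.65
tcp_pos: [0.613, 0.0697, 0.3424]
orientation: [-0.001, 0.043, 0.999, -0.0]
ft_force: [-4.5, -0.3, 2.5]
grip_width: 0.208
finger_force: 60.0
```

>>> servo_tool(commands=[[-0.05,0,0,0,0,0,1],[-0.1,0,0,0,0,0,1]])

```text
time_s: 14.9
tcp_pos: [0.614, 0.0696, 0.3424]
orientation: [-0.001, 0.043, 0.999, -0.0]
ft_force: [-5.6, -1.0, 1.0]
grip_width: 0.21
finger_force: 60.0
```

>>> servo_tool(commands=[[-0.05,0,0,0,0,0,1],[-0.1,0,0,0,0,0,1]])

```text
time_s: 15.15
tcp_pos: [0.615, 0.0695, 0.3424]
orientation: [-0.001, 0.043, 0.999, -0.0]
ft_force: [-5.5, -0.5, 0.7]
grip_width: 0.206
finger_force: 60.0
```

>>> servo_tool(commands=[[-0.05,0,0,0,0,0,1],[-0.1,0,0,0,0,0,1]])

```text
time_s: 15.4
tcp_pos: [0.616, 0.0694, 0.3424]
orientation: [-0.001, 0.043, 0.999, -0.0]
ft_force: [-4.8, -0.2, 1.1]
grip_width: 0.211
finger_force: 60.0
```

>>> servo_tool(commands=[[-0.05,0,0,0,0,0,1],[-0.1,0,0,0,0,0,1]])

```text
time_s: 15.65
tcp_pos: [0.617, 0.0693, 0.3424]
orientation: [-0.001, 0.043, 0.999, -0.0]
ft_force: [-5.2, -1.1, 1.3]
grip_width: 0.204
finger_force: 60.0
```

>>> servo_tool(commands=[[-0.05,0,0,0,0,0,1],[-0.1,0,0,0,0,0,1]])

```text
time_s: 15.9
tcp_pos: [0.618, 0.0692, 0.3424]
orientation: [-0.001, 0.043, 0.999, -0.0]
ft_force: [-6.7, -0.7, 1.7]
grip_width: 0.206
finger_force: 60.0
```

>>> servo_tool(commands=[[-0.03,0,0,0,0,0,1],[-0.05,0,0,0,0,0,1]])

```text
time_s: 16.15
tcp_pos: [0.6182, 0.0692, 0.3424]
orientation: [-0.002, 0.043, 0.999, -0.0]
ft_force: [-7.0, -0.4, 3.2]
grip_width: 0.207
finger_force: 60.0
```

>>> servo_tool(commands=[[-0.03,0,0,0,0,0,1],[-0.05,0,0,0,0,0,1]])

```text
time_s: 16.4
tcp_pos: [0.6185, 0.0692, 0.3425]
orientation: [-0.002, 0.043, 0.999, -0.0]
ft_force: [-8.1, -0.1, 3.3]
grip_width: 0.212
finger_force: 60.0
```

>>> servo_tool(commands=[[-0.05,0,0,0,0,0,1],[-0.1,0,0,0,0,0,1]])

```text
time_s: 16.65
tcp_pos: [0.619, 0.0692, 0.3426]
orientation: [-0.003, 0.043, 0.999, -0.0]
ft_force: [-10.5, -0.6, 6.6]
grip_width: 0.208
finger_force: 60.0
```

>>> servo_tool(commands=[[-0.05,0,0,0,0,0,1],[-0.1,0,0,0,0,0,1],[-0.1,0,0,0,0,0,1]])

```text
time_s: 17.02
tcp_pos: [0.6196, 0.0692, 0.3427]
orientation: [-0.004, 0.043, 0.999, -0.0]
ft_force: [-11.9, 0.8, 7.4]
grip_width: 0.211
finger_force: 60.0
```

>>> servo_tool(commands=[[-0.05,0,0,0,0,0,1],[-0.05,0,0,0,0,0,1]])

```text
time_s: 17.27
tcp_pos: [0.6198, 0.0692, 0.3428]
orientation: [-0.005, 0.043, 0.999, -0.0]
ft_force: [-12.6, -0.2, 8.3]
grip_width: 0.21
finger_force: 60.0
```

Run:
```python
from h import *
print(sensors.observe()['moment'])
im=[imaging.snapshot(n) for n in('top','side')]
v=[cv2.resize(i[y:y+130,x:x+130],(390,390),interpolation=cv2.INTER_CUBIC) for i,x,y in((im[0],195,95),(im[1],255,170))]
cv2.imwrite('pics/v4.png',np.hstack(v))
print(sensors.observe()['ft_force'])
```

```text
[-0.08103466  2.54049656 -0.09760905]
[-12.74720495  -0.82375747   8.57119263]
```

View pics/v4.png

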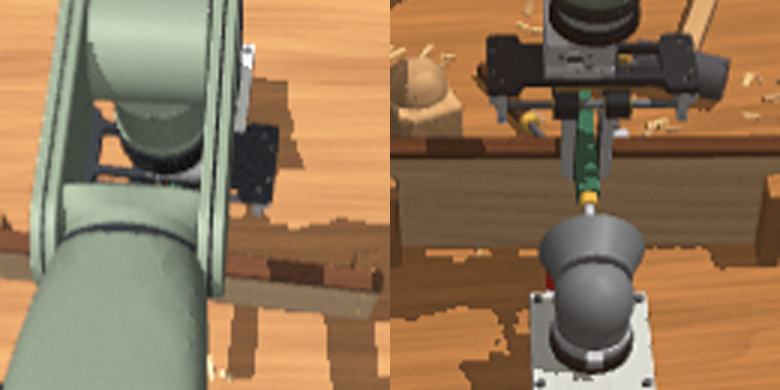

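>>> servo_tool(commands=[[-0.03,0,0,0,0,0,1],[-0.03,0,0,0,0,0,1],[-0.03,0,0,0,0,0,1],[-0.03,0,0,0,0,0,1]])

```text
time_s: 17.88
tcp_pos: [0.62, 0.0692, 0.3428]
orientation: [-0.005, 0.043, 0.999, -0.0]
ft_force: [-14.5, 0.0, 9.4]
grip_width: 0.212
finger_force: 60.0
```

>>> servo_tool(commands=[[0.01,0,0,0,0,0,1],[0.01,0,0,0,0,0,1],[0.01,0,0,0,0,0,1],[0.01,0,0,0,0,0,1],[0.01,0,0,0,0,0,1],[0.01,0,0,0,0,0,1]])

```text
time_s: 18.62
tcp_pos: [0.6199, 0.0692, 0.3428]
orientation: [-0.005, 0.043, 0.999, -0.0]
ft_force: [-13.3, -0.1, 9.6]
grip_width: 0.209
finger_force: 60.0
```

>>> servo_tool(commands=[[0,0,0,0,0,0,1],[0,0,0,0,0,0,1],[0.3,0,0,0,0,0,1],[0.7,0,0,0,0,0,1],[1.5,0,0,0,0,0,1],[2.5,0,0,0,0,0,1],[4,0,0,0,0,0,1],[5,0,0,0,0,0,1],[5,0,0,0,0,0,1],[5,0,0,0,0,0,1]])

```text
time_s: 19.88
tcp_pos: [0.5728, 0.0732, 0.3429]
orientation: [0.001, 0.043, 0.999, -0.0]
ft_force: [0.1, -0.8, -1.6]
grip_width: 0.207
finger_force: 60.0
```

Run:
```python
from h import *
rows(([*portpt(-.226),.46],PY+180))
for n in('top','side'): cv2.imwrite(f'pics/{n}5.png',imaging.snapshot(n))
i=cv2.imread('pics/side5.png')
cv2.imwrite('pics/v5.png',cv2.resize(i[170:270,260:380],None,fx=5,fy=5,interpolation=cv2.INTER_CUBIC))
```

```text
[3.691, -0.055, -11.711, 0.0, 0.001, -0.0]
t 19.88 tcp [0.5728 0.0732 0.3429] F [ 0.1 -0.8 -1.6] grip 0.20724610983450978 j6 -1.5076752827834523
```

View pics/v5.png

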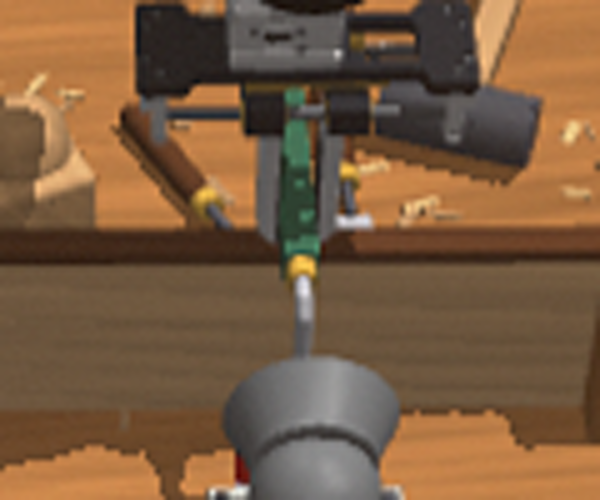

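>>> servo_tool(commands=[[0,0,-3,0,0,0,1],[0,0,-7,0,0,0,1],[0,0,-11.7,0,0,0,1],[0,0,-11.7,0,0,0,1],[3.7,-0.1,-11.7,0,0,0,1],[3.7,-0.1,-11.7,0,0,0,1],[3.7,-0.1,-11.7,0,0,0,1],[3.7,-0.1,-11.7,0,0,0,1]])

```text
time_s: 20.98
tcp_pos: [0.5362, 0.0753, 0.4591]
orientation: [-0.0, 0.043, 0.999, -0.0]
ft_force: [0.2, -1.0, -1.8]
grip_width: 0.208
finger_force: 60.0
```

Run:
```python
from h import *
rows(([*portpt(-.226),.46],PY+180))
i=imaging.snapshot('side');cv2.imwrite('pics/side6.png',i)
o=cv2.imread('pics/side2.png')
v=[cv2.resize(a[150:225,285:360],(390,390),interpolation=cv2.INTER_CUBIC) for a in(o,i)]
cv2.imwrite('pics/v6.png',np.hstack(v))
```

```text
[0.043, 0.048, -0.086, -0.0, -0.0, -0.0]
t 20.98 tcp [0.5362 0.0753 0.4591] F [ 0.2 -1.  -1.8] grip 0.20779984337836882 j6 -1.5051679632766917
```

View pics/v6.png

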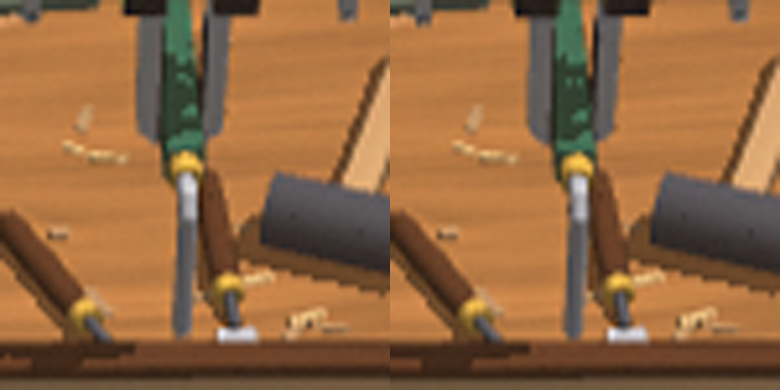

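```bash
python3 -c "
from h import *
rows(([.4216,-.282,.46],RY+180+.1))"
```

```text
[8.35, -36.579, -0.072, -0.0, -0.0, 1.054]
t 21.02 tcp [0.5362 0.0753 0.4593] F [ 0.5  0.2 -1.5] grip 0.20929842071755625 j6 -1.5052301529174608
```

>>> servo_tool(commands=[[1.2,-5.2,0,0,0,0.15,1],[2.4,-10.4,0,0,0,0.3,1],[3.6,-15.6,0,0,0,0.45,1],[4.8,-20.8,0,0,0,0.6,1],[6,-26,0,0,0,0.75,1],[7.2,-31.2,0,0,0,0.9,1],[8.4,-36.6,0,0,0,1.054,1],[8.4,-36.6,0,0,0,1.054,1],[8.4,-36.6,0,0,0,1.054,1],[8.4,-36.6,0,0,0,1.054,1],[8.4,-36.6,0,0,0,1.054,1],[8.4,-36.6,0,0,0,1.054,1]])

```text
time_s: 22.52
tcp_pos: [0.4209, -0.2813, 0.4597]
orientation: [0.0, 0.539, 0.842, 0.0]
ft_force: [0.8, -0.6, -1.6]
grip_width: 0.208
finger_force: 60.0
```

```bash
python3 -c "
from h import *
rows(([.4216,-.282,.33],RY+180+.1),([.4216,-.282,.2996],RY+180+.1));print(sensors.observe()['orientation'])"
```

```text
[-0.097, 0.035, 12.974, 0.0, 0.0, 0.002]
[-0.096, 0.034, 16.014, 0.0, 0.0, 0.002]
t 22.52 tcp [ 0.4209 -0.2813  0.4597] F [ 0.8 -0.6 -1.6] grip 0.2083435931879105 j6 -1.192951284946458
[1.00701935e-04 5.38839689e-01 8.42408321e-01 6.31178926e-06]
```

>>> servo_tool(commands=[[-0.1,0.03,5,0,0,0.002,1],[-0.1,0.03,10,0,0,0.002,1],[-0.1,0.03,12.5,0,0,0.002,1],[-0.1,0.03,13.5,0,0,0.002,1],[-0.1,0.03,14.5,0,0,0.002,1],[-0.1,0.03,15.3,0,0,0.002,1],[-0.1,0.03,15.8,0,0,0.002,1],[-0.1,0.03,15.9,0,0,0.002,1],[-0.1,0.03,15.9,0,0,0.002,1],[-0.1,0.03,15.9,0,0,0.002,1]])

```text
time_s: 23.78
tcp_pos: [0.4213, -0.283, 0.3011]
orientation: [0.0, 0.54, 0.841, -0.0]
ft_force: [0.1, -0.1, -1.2]
grip_width: 0.21
finger_force: 60.0
```

>>> servo_tool(commands=[[0.08,0,0.07,0,0,0,1],[0.08,0,0.15,0,0,0,1],[0.08,0,0.15,0,0,0,1]])

```text
time_s: 24.15
tcp_pos: [0.4209, -0.2821, 0.2997]
orientation: [0.0, 0.54, 0.841, 0.0]
ft_force: [-0.2, 0.6, 3.1]
grip_width: 0.211
finger_force: 60.0
```

>>> servo_tool(commands=[[0,0,0,0,0,0,0.4],[0,0,0,0,0,0,0.2],[0,0,0,0,0,0,-0.2],[0,0,0,0,0,0,-1],[0,0,0,0,0,0,-1],[0,0,0,0,0,0,-1],[0,0,0,0,0,0,-1]], grip_force=20)

```text
time_s: 25.02
tcp_pos: [0.4208, -0.2821, 0.2991]
orientation: [-0.0, 0.54, 0.841, -0.0]
ft_force: [-0.2, 0.3, -0.3]
grip_width: 0.894
finger_force: 0.0
```

>>> servo_tool(commands=[[0,0,-3,0,0,0,-1],[0,0,-8,0,0,0,-1],[0,0,-14,0,0,0,-1],[0,0,-18,0,0,0,-1],[-2,10,-20,0,0,0,-1],[-4,20,-20,0,0,0,-1],[-4,20,-20,0,0,0,-1],[-4,20,-20,0,0,0,-1],[-4,20,-20,0,0,0,-1],[-4,20,-20,0,0,0,-1]])

```text
time_s: 26.28
tcp_pos: [0.6187, -0.2356, 0.499]
orientation: [-0.0, 0.541, 0.841, -0.0]
ft_force: [-0.2, -0.2, -0.4]
grip_width: 0.999
finger_force: 0.0
```

Run:
```python
from h import *
rows()
T=imaging.snapshot('top');im=imaging.snapshot('side')
h=cv2.cvtColor(im,cv2.COLOR_BGR2HSV);m=cv2.inRange(h,(40,60,20),(78,255,140));k=0*m;k[172:212,178:245]=m[172:212,178:245]
c=max(cv2.findContours(k,0,2)[0],key=cv2.contourArea);print(cv2.contourArea(c),cv2.boundingRect(c),cv2.minAreaRect(c))
v=[cv2.resize(T[90:260,200:410],(420,340),interpolation=cv2.INTER_CUBIC),cv2.resize(im[150:320,160:350],(380,340),interpolation=cv2.INTER_CUBIC)]
cv2.imwrite('pics/v7.png',np.hstack(v))
```

```text
t 26.27 tcp [ 0.6187 -0.2356  0.499 ] F [-0.2 -0.2 -0.4] grip 0.9991014124888823 j6 -0.9227945228330354
172.5 (211, 177, 25, 16) ((222.78082275390625, 184.0821990966797), (8.66104507446289, 25.749053955078125), 69.44395446777344)
```

View pics/v7.png

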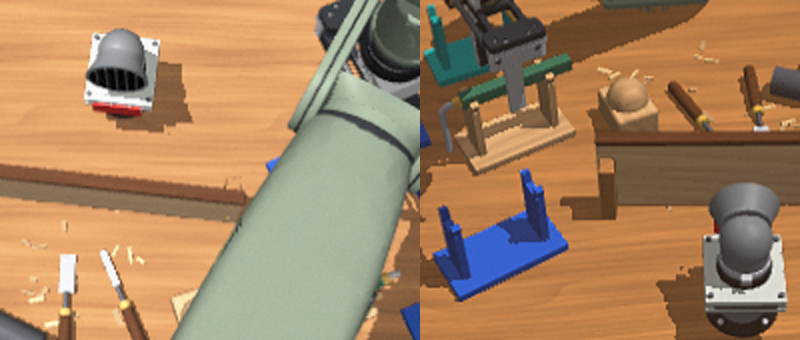

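>>> servo_tool(commands=[[-10,10,-4,0,0,0,-1],[-20,10,-4,0,0,0,-1],[-25,10,-4,0,0,0,-1],[-25,10,-4,0,0,0,-1],[-25,10,-4,0,0,0,-1],[-25,10,-4,0,0,0,-1],[-25,10,-4,0,0,0,-1],[-25,10,-4,0,0,0,-1]])

```text
time_s: 27.38
tcp_pos: [0.7739, -0.3983, 0.5269]
orientation: [0.021, 0.54, 0.842, 0.002]
ft_force: [0.4, 0.2, -0.2]
grip_width: 0.999
finger_force: 0.0
```

Run:
```python
from h import *
rows()
T=imaging.snapshot('top');im=imaging.snapshot('side')
for n,f,i,(x0,y0,x1,y1),hi in(('side','pics/side0.png',im,(178,172,245,212),78),('top','pics/top0.png',T,(320,215,420,275),88)):
  for a in(cv2.imread(f),i):
    h=cv2.cvtColor(a,cv2.COLOR_BGR2HSV);m=cv2.inRange(h,(40,60,20),(hi,255,200 if hi==88 else 140));k=0*m;k[y0:y1,x0:x1]=m[y0:y1,x0:x1]
    cs=cv2.findContours(k,0,2)[0]
    if cs: c=max(cs,key=cv2.contourArea);print(n,cv2.contourArea(c),cv2.boundingRect(c),cv2.minAreaRect(c))
h=cv2.cvtColor(T,cv2.COLOR_BGR2HSV);m=cv2.inRange(h,(0,150,90),(8,255,255))|cv2.inRange(h,(172,150,90),(180,255,255))
k=np.zeros_like(m);k[130:175,235:280]=m[130:175,235:280];ys,xs=np.nonzero(k);r=cv2.minAreaRect(np.c_[xs,ys].astype(np.float32));print(r)
l=onz('top',[r[0]],.100)[0];a=np.radians(PY);d=l[:2]-PORT;print('lip port x',d@[np.cos(a),np.sin(a)],d@[-np.sin(a),np.cos(a)])
```

```text
t 27.38 tcp [ 0.7739 -0.3983  0.5269] F [ 0.4  0.2 -0.2] grip 0.9991397721624465 j6 -1.0043503389759312
side 390.0 (179, 177, 57, 27) ((207.28814697265625, 190.13262939453125), (8.60507869720459, 57.82939910888672), 69.71744537353516)
side 364.0 (179, 177, 57, 28) ((207.4246826171875, 189.96575927734375), (8.426962852478027, 58.16944885253906), 69.44395446777344)
top 337.0 (332, 228, 60, 31) ((361.66180419921875, 242.3617706298828), (7.014286994934082, 62.84033203125), 65.89776611328125)
((257.984619140625, 144.6230926513672), (24.43484115600586, 3.969111204147339), 7.125016689300537)
lip port x -0.0698610841628523 -0.0009247500558782393
```

The rod lies where it was found, to within about 1 mm. The lip measures -70 mm in the port's frame, inside the shut range, so I am handing in.

```bash
python3 -c "
from workcell import robot
print(robot.close_job())"
```

```text
the job is handed in; nothing more can be done
None
```

The gate is shut with its lip at about -70 mm, pressed home at about 13 N (highest reading 14.5 N) for over a second, the rod is back in its rest as found, and the job was handed in at about 27.5 s.

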